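Transfer a row of sample vials to the reader rack in reverse order

TASK

Move the four amber vials from the white rack into the dark grey rack in reverse order, because the reader takes that rack from the other end: seen from the robot, the vial from the left end of the white rack goes into the right end bay of the grey rack, the second from the left into the second from the right, and so on. Set each vial down upright on the floor of its own bay, tip none over, and leave all four standing there released; the coloured tags on the white rack show where each cap colour started.

Things in the scene. Friction and masses are not known exactly. Their poses are not given: they have to be found in the camera images.
- white_rack: White source rack, fixed: tray 56 x 228 x 18 mm with four open bays in a row, one vial in each. Origin: centre of underside; y along the row to its left end as the robot sees it, x away from the robot, z up. Bays 48 (x) by 52 (y) mm inside, centres at x = 0, y = +84, +28, -28, -84 mm (left to right); floor 4 mm and rim 18 mm above the bench, walls 4 mm thick.
- grey_rack: Dark grey destination rack, fixed, same size, bays and axes as the white rack; empty at the start, no tags. Either rack may be the left one on the bench. Keep wrist and arm clear of the wall cabinets above the back of the bench (fronts from about x = 0.62, lower edge about 0.35 m up) and of the microscope (about 0.4 m tall, near x = 0.38, y = 0.56).
- red_vial: Loose amber vial with a red cap, upright in a bay of the white rack: 27 mm diameter, 59 mm tall (body to 45 mm, then a cap of 26 mm diameter), 20 to 45 g; origin at the centre of its underside, z up along its axis. Grasp it round the upper half, fingers across the row (along rack x), tips above the rim.
- red_tag: Red tag, 10 x 26 x 18 mm, fixed on the robot-side wall of the white rack in front of the bay where the red-capped vial started; it stays there. Origin at the bottom middle of the side against the rack, 28 mm in -x of the bay centre; axes as the rack's.
- yellow_vial: Loose amber vial with a yellow cap, upright in a bay of the white rack: 27 mm diameter, 59 mm tall (body to 45 mm, then a cap of 26 mm diameter), 20 to 45 g; origin at the centre of its underside, z up along its axis. Grasp it round the upper half, fingers across the row (along rack x), tips above the rim.
- yellow_tag: Yellow tag, 10 x 26 x 18 mm, fixed on the robot-side wall of the white rack in front of the bay where the yellow-capped vial started; it stays there. Origin at the bottom middle of the side against the rack, 28 mm in -x of the bay centre; axes as the rack's.
- green_vial: Loose amber vial with a green cap, upright in a bay of the white rack: 27 mm diameter, 59 mm tall (body to 45 mm, then a cap of 26 mm diameter), 20 to 45 g; origin at the centre of its underside, z up along its axis. Grasp it round the upper half, fingers across the row (along rack x), tips above the rim.
- green_tag: Green tag, 10 x 26 x 18 mm, fixed on the robot-side wall of the white rack in front of the bay where the green-capped vial started; it stays there. Origin at the bottom middle of the side against the rack, 28 mm in -x of the bay centre; axes as the rack's.
- blue_vial: Loose amber vial with a blue cap, upright in a bay of the white rack: 27 mm diameter, 59 mm tall (body to 45 mm, then a cap of 26 mm diameter), 20 to 45 g; origin at the centre of its underside, z up along its axis. Grasp it round the upper half, fingers across the row (along rack x), tips above the rim.
- blue_tag: Blue tag, 10 x 26 x 18 mm, fixed on the robot-side wall of the white rack in front of the bay where the blue-capped vial started; it stays there. Origin at the bottom middle of the side against the rack, 28 mm in -x of the bay centre; axes as the rack's.

How it is judged:
By the outcome, as a careful person would: the job done as asked, in the order asked, and still so for the second after the job is handed in, with the robot touching nothing.
It also fails if it takes over 99 s, if anything falls off the work surface, if the arm or the gripper's body presses on something with over 40 N, if the wrist force passes 120 N, or if a joint passes its speed limit or range.

ROBOT

A 6-joint arm with a two-finger parallel gripper is mounted at the origin on a cart in front of the work surface, level with it; the furniture and walls round the work are solid. World frame = base frame: x ahead of the robot, y to its left, z up, the work surface at z = 0. Lengths are in mm, angles in rad, forces in N, time in s.
With the tool pointing down it reaches from about 350 to 975 mm from the base axis. Payload 7.1 kg.
Tool frame: the origin (TCP) lies at the very end of the fingers, on their centre line; the grasp point (between the pads) lies 19 mm behind it (ctrl.tcp_to_grasp is the distance from the TCP to the grasp point, in mm); z points along the fingers, x is the direction in which the jaws open and shut, and the axes are right-handed (so a half turn about z gives the same grasp; the last joint's range is limited). The gripper opens to 88 mm and grips with 3 to 60 N. Pads are 20 mm wide; open, the fingers measure 115 mm over their backs; the gripper's body (75 mm by 178 mm) begins 61 mm behind the grasp point.
Start: joints at [-1.279, 0.423, 1.63, -0, 1.089, -0.019], TCP at [191.155, -595.033, 222.675] pointing down, gripper open.
Joint ranges: [-3, 3], [-0.9, 2.11], [0.09, 2.58], [-1.31, 4.45], [0.11, 2.69], [-2.54, 2.54]. Speed limits (rad/s): [2.39, 2.39, 3.01, 3.14, 3.14, 3.14].

INTERFACE

Orientations are given as a rotation vector (axis times angle).
In Python, from workcell import get_obs, viewer, ctrl, masks_of gives the robot as it stands. The module is installed in compiled form; this text tells all that it offers.
- The arm moves only by the shell command python3 -m inch 'ROWS'. ROWS is JSON, a list of rows, each an object of numbers: "tx", "ty", "tz": the shift along the tool's x, y, z in cm; "ax", "ay", "az": the turn, a rotation vector about the tool's x, y, z in degrees; "jaw": the opening, from 0 (shut) to 1 (fully open). In form: [{"tx": .., "ty": .., "tz": .., "ax": .., "ay": .., "az": .., "jaw": ..}, ...]. A call has 1 to 12 rows; each row shifts and turns the commanded pose from where the row before left it, along the tool's axes as they then stand; what a row does not reach is not made up. A row lasts 1/8 s, in which the tool goes at most 62.5 mm and 10.7 degrees, less where a joint would pass 70% of its speed; a pose out of reach is approached as far as the arm can. A call is refused whole if a number of a shift passes 6.25 or a number of a turn 10.7, either way. A call with a gripper value outside its range is refused whole. The fingers move at their own pace and stop on an object; the grip force is fixed at half the most. Time passes only in rows, so rows that do not move let the fingers close. It gives the time, the measured TCP pose, the force and the opening at its end, in the units of the state.
- get_obs(): the state, without advancing time (a new reading comes with each control period).
- viewer.get_image(name): name is "side" or "top" or "wrist"; returns (picture, depth): 420x560x3 uint8, red, green, blue; 420x560 float32, mm along the optical axis (not along the pixel's ray), 0 where there is no reading.
- viewer.get_calibration(name): a dict with "fx", "fy", "cx", "cy" (pixels), "rvec" (rotation vector, rad) and "tvec" (3), from world to camera coordinates, as OpenCV has them. Camera axes: x right, y down, z forward; pixel columns grow to the right and rows downward; lengths in mm; the calibration is good to about 2 mm. The wrist camera is an equidistant fisheye: a pixel r from the principal point sees the ray r / f radians off the axis. A picture is of the moment at which its call begins: read the wrist's pose just before it. get_calibration takes no time and is no camera call; for the wrist camera it gives the pose at the moment of the call.
- ctrl.close_job(): hands the job in, once; it reports no verdict.
Trained networks look in the newest picture that a camera, given by its name, has taken for a name from the list of things; names that differ only in an ending like _2 or _b are one class to them, and where a whole thing is asked for, a point or a joint stands for the part that bears it (a point fixed in the world has none). Each returns a list of dicts, best first, with "score" (0 to 1); they miss things now and then, are a little off and sometimes report something else, mostly with a low value. They report only what shows in the picture. A call takes as long as a camera call.
- masks_of(camera, thing): "pixels" (420x560 bool, what is visible of it) and "location" ([column, row] in pixels, amid what is visible of it).
The state is a dict: "t": time; "qpos": joint angles; "qvel": joint speeds; "joint_torque": joint torques, N m; "ee_pos": TCP position; "orientation": TCP orientation; "ft_force": force on the tool from outside, world axes, zero at the start; "moment": the same for the moment, N m; "width": finger opening in mm.
Only numpy, scipy, OpenCV 4.12 (cv2) and the standard library are available. Lean on these libraries where they do the work, as an engineer would, in place of code of your own. Each camera call takes 0.05 s, during which the arm holds its last target. There are 200 camera calls.

## Working session

There is one attempt and no reset: what is moved stays moved. The work goes in short steps, Python scripts to look and compute and a shell command to move; the robot and the scene stay as the last step left them, time stands still between calls to the robot, and variables do not carry over. Pictures are saved under pics/ and viewed, about 12 in all and at most 16, crops included, and the job is handed in when it is done.

```bash
mkdir -p pics; python3 - <<'E'
from workcell import get_obs, viewer, ctrl, masks_of
import cv2,numpy as np
o=get_obs();print({k:np.round(v,3) for k,v in o.items()},ctrl.tcp_to_grasp)
ims=[]
for c in("top","side"):
    p,d=viewer.get_image(c);cv2.imwrite(f"pics/{c}1.png",p[:,:,::-1]);print(c,viewer.get_calibration(c))
E
```

```text
{'t': np.float64(0.0), 'qpos': array([-1.279,  0.424,  1.631,  0.   ,  1.089, -0.019]), 'qvel': array([ 0.   , -0.001,  0.001, -0.001, -0.002,  0.001]), 'joint_torque': array([ 0.0000e+00, -5.4463e+01, -2.7367e+01,  6.4000e-02,  2.3000e-02,
       -0.0000e+00]), 'ee_pos': array([ 190.975, -594.526,  221.917]), 'orientation': array([-2.538e+00,  1.850e+00,  2.000e-03]), 'ft_force': array([ 0.013, -0.146, -0.332]), 'moment': array([-0.021, -0.011, -0.026]), 'width': np.float64(87.565)} 18.700000000000003
top {'fx': 466.8214283157747, 'fy': 466.8214283157747, 'cx': 276.89984628538144, 'cy': 209.9135016357236, 'rvec': array([ 2.16641201, -2.14704094,  0.13248201]), 'tvec': array([ -39.89204388,  458.12235067, 1074.88344035])}
side {'fx': 417.3044957899002, 'fy': 417.3044957899002, 'cx': 282.22526644226997, 'cy': 195.4894559871424, 'rvec': array([ 2.21834906,  0.00851837, -0.0121483 ]), 'tvec': array([-492.86523491,   12.813884  ,  989.41009029])}
```

View pics/top1.png

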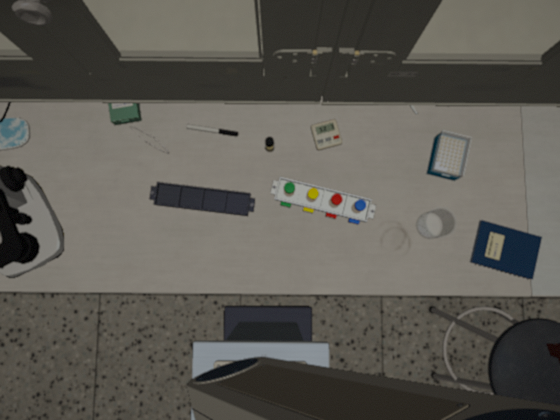

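View pics/side1.png

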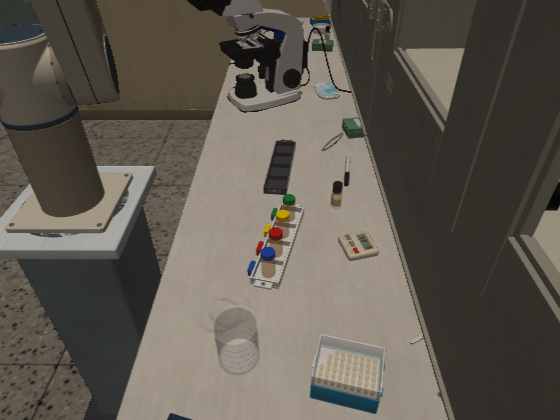

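The top view shows the white rack at about (323,200), with green, yellow, red and blue caps from left to right. The empty grey rack is at about (202,199), to its left. Next I'll measure both.

```bash
cat > h.py <<'E'
from workcell import get_obs, viewer, ctrl, masks_of
import cv2,numpy as np
from scipy.spatial.transform import Rotation as R
def ray_plane(c,uv,z):
    k=viewer.get_calibration(c);M=R.from_rotvec(k["rvec"]).as_matrix();o=-M.T@k["tvec"]
    p=(np.asarray(uv,float).reshape(-1,2)-[k["cx"],k["cy"]])/[k["fx"],k["fy"]]
    if c=="wrist":
        th=np.linalg.norm(p,axis=1,keepdims=True);v=np.c_[p/np.maximum(th,1e-9)*np.sin(th),np.cos(th)]
    else: v=np.c_[p,np.ones(len(p))]
    w=v@M
    return o+w*((z-o[2])/w[:,2])[:,None]
E
python3 - <<'E'
from h import *
for c in("top","side"):
    p,d=viewer.get_image(c)
    for n in("white_rack","grey_rack"):
        m=masks_of(c,n)
        for x in m[:2]:
            ct=max(cv2.findContours(x["pixels"].astype(np.uint8),0,2)[0],key=cv2.contourArea)
            w=ray_plane(c,ct.reshape(-1,2),18)[:,:2].astype(np.float32)
            r=cv2.minAreaRect(w);print(c,n,round(x["score"],2),np.round(x["location"]),np.round(r[0],1),np.round(r[1],1),round(r[2],2))
    for col in("red","yellow","green","blue"):
        m=masks_of(c,col+"_tag")
        if m:print(c,col,"tag",round(m[0]["score"],2),m[0]["location"],ray_plane(c,m[0]["location"],18).round(1))
        # cap pixels by hue in the vial mask
        m=masks_of(c,col+"_vial")
        if m:
            hsv=cv2.cvtColor(p,cv2.COLOR_RGB2HSV);h0=dict(red=0,yellow=27,green=65,blue=110)[col]
            dh=np.abs((hsv[...,0].astype(int)-h0+90)%180-90)
            k=m[0]["pixels"]&(dh<14)&(hsv[...,1]>130)
            uv=np.argwhere(k)[:,::-1].mean(0) if k.any() else [0,0]
            print(c,col,"vial",round(m[0]["score"],2),np.round(m[0]["location"]),k.sum(),np.round(uv,1),ray_plane(c,uv,60 if c=="top" else 57).round(1))
E
```

```text
top white_rack 0.92 [318. 201.] [ 487.5 -144.5] [249.6  58.8] 76.33
top grey_rack 0.94 [204. 197.] [486.6 145.4] [253.3  59.3] 83.48
top red tag 0.41 [333.7, 200.3] [[ 484.1 -171.4   18. ]]
top red vial 0.54 [333. 200.] 90 [336.2 199. ] [[ 481.  -172.1   60. ]]
top yellow tag 0.74 [357.2, 206.2] [[ 470.4 -227.4   18. ]]
top green tag 0.41 [282.2, 202.3] [[478.2 -48.3  18. ]]
top green vial 0.67 [286. 189.] 73 [289.1 187.4] [[507.1 -63.6  60. ]]
top blue tag 0.65 [357.9, 205.4] [[ 472.4 -229.1   18. ]]
top blue vial 0.6 [355. 205.] 83 [359.7 204.7] [[ 468.4 -226.    60. ]]
side grey_rack 0.67 [280. 168.] [486.6 133.8] [263.7  59.6] 83.91
side red vial 0.65 [276. 241.] 161 [275.2 233.6] [[ 481.5 -175.1   57. ]]
side yellow tag 0.54 [258.6, 250.1] [[ 448. -181.   18.]]
side yellow vial 0.69 [281. 220.] 130 [282.4 216.4] [[ 494.9 -123.3   57. ]]
side green tag 0.44 [271.7, 216.5] [[470.8 -77.2  18. ]]
side green vial 0.77 [291. 205.] 81 [288.3 198.1] [[506.9 -61.9  57. ]]
side blue tag 0.6 [252.9, 264.7] [[ 439.3 -220.5   18. ]]
side blue vial 0.73 [268. 261.] 150 [267.4 253.5] [[ 468.4 -229.3   57. ]]
```

```bash
cat >> h.py <<'E'
WY,GY=np.array([.232,.973]),np.array([.1135,.9935])
def plan(x,y,z,ydir):
    """tool-frame turn (deg) to align tool x with the rack x axis, and the shift (cm) after turning"""
    o=get_obs();M=R.from_rotvec(o["orientation"])
    a=np.array([ydir[1],-ydir[0]]);yaw=np.arctan2(a[1],a[0])
    best=None
    for s in(0,np.pi):
        T=R.from_euler("z",yaw+s)*R.from_euler("x",np.pi)
        rv=(M.inv()*T).as_rotvec(degrees=True)
        print("turn",rv.round(1),"shift",(T.inv().apply(np.array([x,y,z])-o["ee_pos"])/10).round(2))
    print("t",round(o["t"],2),"pos",o["ee_pos"].round(1),"q6",o["qpos"].round(2),"F",o["ft_force"].round(1),"w",round(float(o["width"]),1))
E
python3 -c "
from h import *
plan(487.5,-144.5,222,WY)"
```

```text
turn [ -0.    0.  -58.8] shift [ 18.38 -50.7    0.07]
turn [  0.    0.  121.2] shift [-18.38  50.7    0.07]
t 1.2 pos [ 191.2 -595.   222.7] q6 [-1.28  0.42  1.63  0.    1.09 -0.02] F [ 0.5  0.7 -0.2] w 87.9
```

```bash
python3 -m inch '[{"az":-9.8},{"az":-9.8},{"az":-9.8},{"az":-9.8},{"az":-9.8},{"az":-9.8}]'; python3 -m inch '[{"tx":1.67,"ty":-5.37},{"tx":1.67,"ty":-5.37},{"tx":1.67,"ty":-5.37},{"tx":1.67,"ty":-5.37},{"tx":1.67,"ty":-5.37},{"tx":1.67,"ty":-5.37},{"tx":1.67,"ty":-5.37},{"tx":1.67,"ty":-5.37},{"tx":1.67,"ty":-5.37},{"tx":1.67,"ty":-5.37},{"tx":1.67,"ty":-5.37},{}]'
python3 - <<'E'
from h import *
plan(507,-63.6,222,WY)
p,d=viewer.get_image("wrist");cv2.imwrite("pics/w1.png",p[:,:,::-1]);np.savez("w1.npz",d=d,p=p)
for n in("white_rack","grey_rack","red_vial","yellow_vial","green_vial","blue_vial"):
    for x in masks_of("wrist",n)[:1]:
        ct=max(cv2.findContours(x["pixels"].astype(np.uint8),0,2)[0],key=cv2.contourArea).reshape(-1,2)
        r=cv2.minAreaRect(ray_plane("wrist",ct,18)[:,:2].astype(np.float32))
        print(n,round(x["score"],2),np.round(x["location"]),ray_plane("wrist",x["location"],50).round(1),np.round(r[0],1),np.round(r[1],1),round(r[2],1))
E
```

```text
turn [ -0.    0.  -58.8] shift [ 18.4  -59.02   0.07]
turn [  0.    0.  121.2] shift [-18.4   59.02   0.07]
t 1.2 pos [ 191.2 -595.   222.7] q6 [-1.28  0.42  1.63  0.    1.09 -0.02] F [ 0.5  0.7 -0.2] w 87.9$[0]: bad value
$[0]: bad value
```

View pics/w1.png

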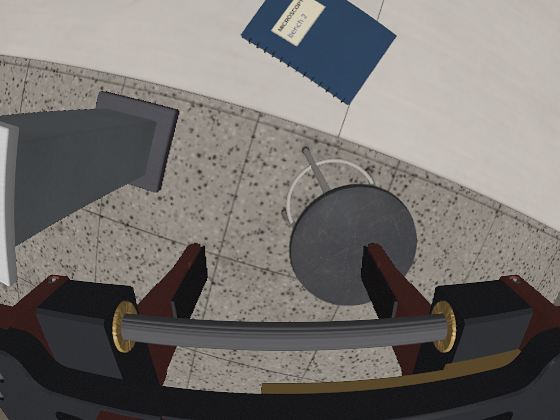

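The rows were refused because every key has to be present, so the arm hasn't moved. The picture only shows the floor, the stool and the blue notebook from the start pose.

```bash
python3 -m inch '[{"tx":0,"ty":0,"tz":0,"ax":0,"ay":0,"az":-9.8,"jaw":1},{"tx":0,"ty":0,"tz":0,"ax":0,"ay":0,"az":-9.8,"jaw":1},{"tx":0,"ty":0,"tz":0,"ax":0,"ay":0,"az":-9.8,"jaw":1},{"tx":0,"ty":0,"tz":0,"ax":0,"ay":0,"az":-9.8,"jaw":1},{"tx":0,"ty":0,"tz":0,"ax":0,"ay":0,"az":-9.8,"jaw":1},{"tx":0,"ty":0,"tz":0,"ax":0,"ay":0,"az":-9.8,"jaw":1}]'; python3 -m inch '[{"tx":1.67,"ty":-5.37,"tz":0,"ax":0,"ay":0,"az":0,"jaw":1},{"tx":1.67,"ty":-5.37,"tz":0,"ax":0,"ay":0,"az":0,"jaw":1},{"tx":1.67,"ty":-5.37,"tz":0,"ax":0,"ay":0,"az":0,"jaw":1},{"tx":1.67,"ty":-5.37,"tz":0,"ax":0,"ay":0,"az":0,"jaw":1},{"tx":1.67,"ty":-5.37,"tz":0,"ax":0,"ay":0,"az":0,"jaw":1},{"tx":1.67,"ty":-5.37,"tz":0,"ax":0,"ay":0,"az":0,"jaw":1},{"tx":1.67,"ty":-5.37,"tz":0,"ax":0,"ay":0,"az":0,"jaw":1},{"tx":1.67,"ty":-5.37,"tz":0,"ax":0,"ay":0,"az":0,"jaw":1},{"tx":1.67,"ty":-5.37,"tz":0,"ax":0,"ay":0,"az":0,"jaw":1},{"tx":1.67,"ty":-5.37,"tz":0,"ax":0,"ay":0,"az":0,"jaw":1},{"tx":1.67,"ty":-5.37,"tz":0,"ax":0,"ay":0,"az":0,"jaw":1},{"tx":0,"ty":0,"tz":0,"ax":0,"ay":0,"az":0,"jaw":1}]'
python3 - <<'E'
from h import *
plan(507,-63.6,222,WY)
p,d=viewer.get_image("wrist");cv2.imwrite("pics/w2.png",p[:,:,::-1])
for n in("white_rack","grey_rack","red_vial","yellow_vial","green_vial","blue_vial"):
    for x in masks_of("wrist",n)[:1]:
        ct=max(cv2.findContours(x["pixels"].astype(np.uint8),0,2)[0],key=cv2.contourArea).reshape(-1,2)
        r=cv2.minAreaRect(ray_plane("wrist",ct,18)[:,:2].astype(np.float32))
        print(n,round(x["score"],2),np.round(x["location"]),ray_plane("wrist",x["location"],50).round(1),np.round(r[0],1),np.round(r[1],1),round(r[2],1))
E
```

```text
t: 2.3
ee_pos: [191.2, -595.0, 222.7]
orientation: [-3.121, 0.357, 0.0]
ft_force: [0.8, 0.1, 0.3]
width: 88.3
t: 3.8
ee_pos: [508.3, -60.1, 222.8]
orientation: [-3.121, 0.359, -0.002]
ft_force: [-0.8, 0.0, 0.0]
width: 88.1
turn [-0.  -0.1  0.3] shift [-0.05  0.37  0.08]
turn [ 1.000e-01 -0.000e+00 -1.797e+02] shift [ 0.05 -0.37  0.08]
t 3.8 pos [508.3 -60.1 222.8] q6 [-0.14  0.26  1.88  0.    1.01  0.09] F [-0.8  0.   0. ] w 88.1
white_rack 0.9 [283. 219.] [[498.7 -94.5  50. ]] [ 488.3 -136.5] [236.8  59.1] 76.4
grey_rack 0.56 [227.  56.] [[483.1  87.8  50. ]] [480.1  92.9] [156.   59.8] 83.3
red_vial 0.96 [284. 277.] [[ 481.8 -165.7   50. ]] [ 475.2 -186. ] [59.7 30.1] 77.4
yellow_vial 0.57 [285. 238.] [[ 494.5 -118.2   50. ]] [ 489.6 -129.7] [48.7 29.6] 76.6
green_vial 0.65 [282. 191.] [[503.7 -64.6  50. ]] [503.6 -71.8] [40.7 30.4] 76.5
blue_vial 0.96 [283. 312.] [[ 469.8 -214.5   50. ]] [ 464.1 -233.3] [36.9 26.2] 76.6
```

View pics/w2.png

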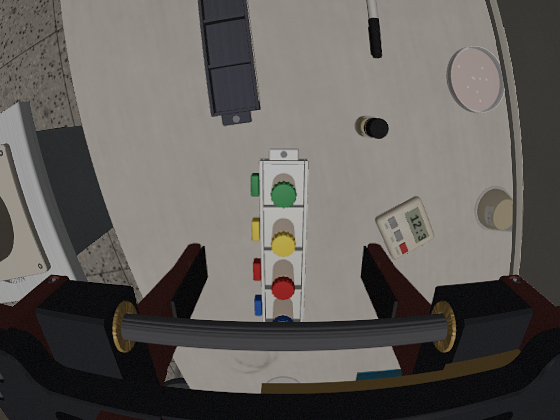

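```bash
python3 - <<'E'
from h import *
print(ray_plane("wrist",[[284,194],[283,243],[283,288]],63).round(1))
print(ray_plane("wrist",[[211,115],[259,108]],18).round(1))
for c,g in(("W",[487.5,-144.5]),("G",[486.6,145.4])):
    d=WY if c=="W" else GY
    print(c,[(np.array(g)+s*d).round(1).tolist() for s in(84,28,-28,-84)])
g=np.array([486.6,145.4]);x=np.array([GY[1],-GY[0]])
print("grey right corners",g-114*GY-28*x,g-114*GY+28*x)
E
```

```text
[[ 506.4  -65.3   63. ]
 [ 492.7 -117.9   63. ]
 [ 479.5 -172.6   63. ]]
[[444.9  33.4  18. ]
 [499.8  26.8  18. ]]
W [[507.0, -62.8], [494.0, -117.3], [481.0, -171.7], [468.0, -226.2]]
G [[496.1, 228.9], [489.8, 173.2], [483.4, 117.6], [477.1, 61.9]]
grey right corners [445.843  35.319] [501.479  28.963]
```

The wrist and top views agree to about 2 mm. Green cap is at (284,194) and the nearer end of the grey rack at (211..259, ~112). Next, pick the green vial.

```bash
python3 -m inch '[{"tx":-0.1,"ty":0.35,"tz":5,"ax":0,"ay":0,"az":0.3,"jaw":1},{"tx":0,"ty":0,"tz":5,"ax":0,"ay":0,"az":0,"jaw":1},{"tx":0,"ty":0,"tz":4,"ax":0,"ay":0,"az":0,"jaw":1},{"tx":0,"ty":0,"tz":3,"ax":0,"ay":0,"az":0,"jaw":1},{"tx":0,"ty":0,"tz":2,"ax":0,"ay":0,"az":0,"jaw":1},{"tx":0,"ty":0,"tz":0.8,"ax":0,"ay":0,"az":0,"jaw":1},{"tx":0,"ty":0,"tz":0,"ax":0,"ay":0,"az":0,"jaw":1}]'; python3 -m inch '[{"tx":0,"ty":0,"tz":0,"ax":0,"ay":0,"az":0,"jaw":0},{"tx":0,"ty":0,"tz":0,"ax":0,"ay":0,"az":0,"jaw":0},{"tx":0,"ty":0,"tz":0,"ax":0,"ay":0,"az":0,"jaw":0},{"tx":0,"ty":0,"tz":0,"ax":0,"ay":0,"az":0,"jaw":0},{"tx":0,"ty":0,"tz":0,"ax":0,"ay":0,"az":0,"jaw":0},{"tx":0,"ty":0,"tz":0,"ax":0,"ay":0,"az":0,"jaw":0}]'
```

```text
t: 5.03
ee_pos: [504.7, -66.6, 24.6]
orientation: [-3.119, 0.376, 0.001]
ft_force: [-0.8, -0.5, 0.2]
width: 87.4
t: 5.78
ee_pos: [504.9, -66.1, 24.7]
orientation: [-3.119, 0.374, 0.0]
ft_force: [-0.2, 0.5, 0.1]
width: 31.3
```

```bash
python3 -m inch '[{"tx":0,"ty":0,"tz":0,"ax":0,"ay":0,"az":0,"jaw":0},{"tx":0,"ty":0,"tz":0,"ax":0,"ay":0,"az":0,"jaw":0}]'; python3 -m inch '[{"tx":0,"ty":0,"tz":-2,"ax":0,"ay":0,"az":0,"jaw":0},{"tx":0,"ty":0,"tz":-4,"ax":0,"ay":0,"az":0,"jaw":0},{"tx":0,"ty":0,"tz":-4,"ax":0,"ay":0,"az":0,"jaw":0},{"tx":0,"ty":0,"tz":0,"ax":0,"ay":0,"az":0,"jaw":0}]'; python3 - <<'E'
from h import *
plan(477.1,61.9,124.6,GY)
p,d=viewer.get_image("wrist");cv2.imwrite("pics/w3.png",p[:,:,::-1])
E
```

```text
t: 6.02
ee_pos: [504.9, -66.1, 24.6]
orientation: [-3.119, 0.374, -0.0]
ft_force: [0.3, -0.2, -0.4]
width: 26.3
t: 6.52
ee_pos: [506.9, -66.4, 127.3]
orientation: [3.119, -0.375, 0.009]
ft_force: [1.1, 0.5, 0.3]
width: 26.5
turn [-0.  -0.3 -7.2] shift [ -4.42 -12.41   0.27]
turn [ -0.5   0.  172.8] shift [ 4.42 12.41  0.27]
t 6.53 pos [506.9 -66.4 127.3] q6 [-0.15  0.4   1.95  0.    0.79  0.09] F [1.1 0.5 0.3] w 26.5
```

View pics/w3.png

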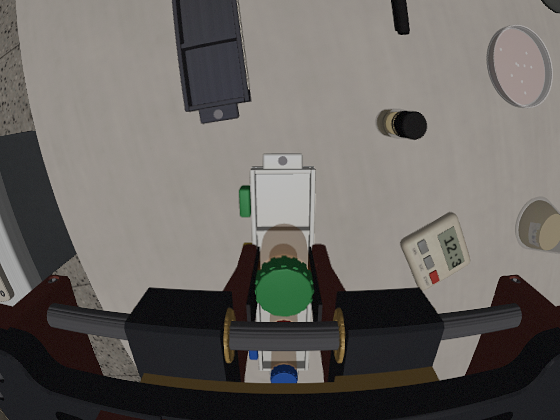

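The green vial is held upright at (285,290), and its white bay is empty at (283,200). Next: carry it to the grey right-end bay.

```bash
python3 -m inch '[{"tx":0,"ty":0,"tz":0,"ax":0,"ay":0,"az":-7,"jaw":0},{"tx":-0.7,"ty":-2,"tz":0,"ax":0,"ay":0,"az":0,"jaw":0},{"tx":-1.1,"ty":-3.2,"tz":0,"ax":0,"ay":0,"az":0,"jaw":0},{"tx":-1.1,"ty":-3.2,"tz":0,"ax":0,"ay":0,"az":0,"jaw":0},{"tx":-0.7,"ty":-2,"tz":0,"ax":0,"ay":0,"az":0,"jaw":0},{"tx":-0.6,"ty":-2,"tz":0,"ax":0,"ay":0,"az":0,"jaw":0},{"tx":0,"ty":0,"tz":0,"ax":0,"ay":0,"az":0,"jaw":0},{"tx":0,"ty":0,"tz":0,"ax":0,"ay":0,"az":0,"jaw":0},{"tx":0,"ty":0,"tz":0,"ax":0,"ay":0,"az":0,"jaw":0}]'; python3 - <<'E'
from h import *
plan(477.1,61.9,25.5,GY)
p,d=viewer.get_image("wrist");cv2.imwrite("pics/w4.png",p[:,:,::-1])
E
```

```text
t: 7.7
ee_pos: [477.6, 61.3, 124.3]
orientation: [3.136, -0.185, -0.001]
ft_force: [0.7, 0.5, -0.1]
width: 25.9
turn [ 0.   0.  -0.2] shift [-0.05 -0.06  9.88]
turn [ 1.000e-01 -0.000e+00  1.798e+02] shift [0.05 0.06 9.88]
t 7.7 pos [477.6  61.3 124.3] q6 [ 0.1   0.37  2.01 -0.    0.76  0.22] F [ 0.7  0.5 -0.1] w 25.9
```

View pics/w4.png

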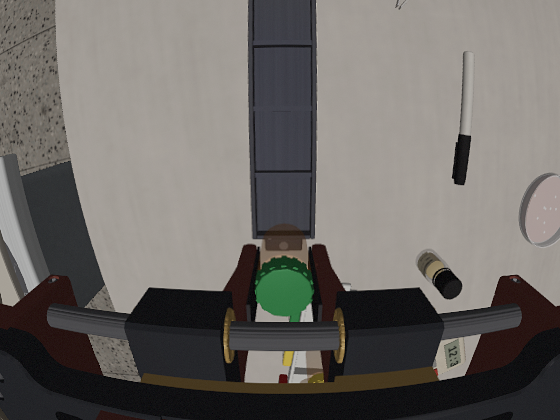

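The grey end bay (rows 172–235) appears in the same place relative to the tool as the white bay did after the lift, so the vial is lined up. Next: lower it.

```bash
python3 -m inch '[{"tx":0,"ty":0,"tz":2,"ax":0,"ay":0,"az":0,"jaw":0},{"tx":0,"ty":0,"tz":3,"ax":0,"ay":0,"az":0,"jaw":0},{"tx":0,"ty":0,"tz":2,"ax":0,"ay":0,"az":0,"jaw":0},{"tx":0,"ty":0,"tz":1.5,"ax":0,"ay":0,"az":0,"jaw":0},{"tx":0,"ty":0,"tz":1,"ax":0,"ay":0,"az":0,"jaw":0},{"tx":0,"ty":0,"tz":0.4,"ax":0,"ay":0,"az":0,"jaw":0},{"tx":0,"ty":0,"tz":0,"ax":0,"ay":0,"az":0,"jaw":0},{"tx":0,"ty":0,"tz":0,"ax":0,"ay":0,"az":0,"jaw":0}]'
```

```text
t: 8.75
ee_pos: [478.0, 62.0, 26.2]
orientation: [-3.136, 0.183, -0.001]
ft_force: [0.4, -0.0, -0.8]
width: 26.0
```

```bash
python3 -m inch '[{"tx":0,"ty":0,"tz":0.14,"ax":0,"ay":0,"az":0,"jaw":0},{"tx":0,"ty":0,"tz":0,"ax":0,"ay":0,"az":0,"jaw":0},{"tx":0,"ty":0,"tz":0,"ax":0,"ay":0,"az":0,"jaw":0}]'; python3 -m inch '[{"tx":0,"ty":0,"tz":0,"ax":0,"ay":0,"az":0,"jaw":0.6},{"tx":0,"ty":0,"tz":0,"ax":0,"ay":0,"az":0,"jaw":0.6},{"tx":0,"ty":0,"tz":0,"ax":0,"ay":0,"az":0,"jaw":0.6},{"tx":0,"ty":0,"tz":0,"ax":0,"ay":0,"az":0,"jaw":1},{"tx":0,"ty":0,"tz":-2,"ax":0,"ay":0,"az":0,"jaw":1},{"tx":0,"ty":0,"tz":-4,"ax":0,"ay":0,"az":0,"jaw":1},{"tx":0,"ty":0,"tz":-4,"ax":0,"ay":0,"az":0,"jaw":1},{"tx":0,"ty":0,"tz":0,"ax":0,"ay":0,"az":0,"jaw":1},{"tx":0,"ty":0,"tz":0,"ax":0,"ay":0,"az":0,"jaw":1}]'; python3 - <<'E'
from h import *
plan(494,-117.3,124.6,WY)
p,d=viewer.get_image("wrist");cv2.imwrite("pics/w5.png",p[:,:,::-1])
E
```

```text
t: 9.12
ee_pos: [478.1, 62.0, 24.6]
orientation: [-3.136, 0.183, -0.001]
ft_force: [-0.5, 0.1, 4.0]
width: 26.3
t: 10.25
ee_pos: [477.2, 61.9, 123.8]
orientation: [3.136, -0.183, -0.001]
ft_force: [0.1, -0.8, 0.2]
width: 87.7
turn [0.  0.  6.7] shift [ 5.79 17.04 -0.08]
turn [  -0.     0.  -173.3] shift [ -5.79 -17.04  -0.08]
t 10.25 pos [477.2  61.9 123.8] q6 [0.1  0.37 2.01 0.   0.76 0.22] F [ 0.1 -0.8  0.2] w 87.7
```

View pics/w5.png

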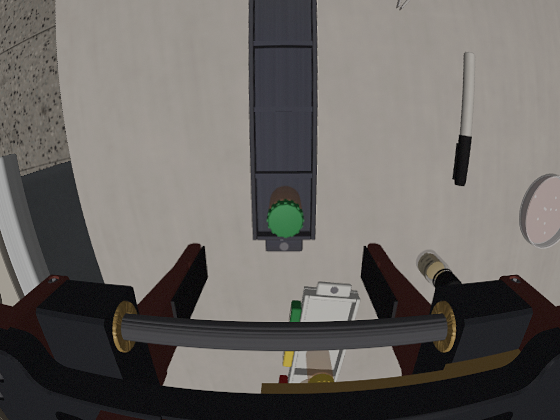

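The green vial stands upright and centred in the grey end bay at (285,215). Next is yellow.

```bash
python3 -m inch '[{"tx":0,"ty":0,"tz":0,"ax":0,"ay":0,"az":6.7,"jaw":1},{"tx":1.4,"ty":4,"tz":0,"ax":0,"ay":0,"az":0,"jaw":1},{"tx":1.7,"ty":5,"tz":0,"ax":0,"ay":0,"az":0,"jaw":1},{"tx":1.6,"ty":5,"tz":0,"ax":0,"ay":0,"az":0,"jaw":1},{"tx":1.1,"ty":3,"tz":0,"ax":0,"ay":0,"az":0,"jaw":1},{"tx":0,"ty":0,"tz":0,"ax":0,"ay":0,"az":0,"jaw":1},{"tx":0,"ty":0,"tz":0,"ax":0,"ay":0,"az":0,"jaw":1},{"tx":0,"ty":0,"tz":0,"ax":0,"ay":0,"az":0,"jaw":1},{"tx":0,"ty":0,"tz":0,"ax":0,"ay":0,"az":0,"jaw":1}]'; python3 - <<'E'
from h import *
plan(494,-117.3,24.6,WY)
E
```

```text
t: 11.42
ee_pos: [494.6, -115.9, 124.2]
orientation: [-3.12, 0.364, 0.0]
ft_force: [0.3, 0.4, -0.0]
width: 87.9
turn [-0.   0.   0.1] shift [-0.03  0.15  9.96]
turn [  -0.    -0.  -179.9] shift [ 0.03 -0.15  9.96]
t 11.43 pos [ 494.6 -115.9  124.2] q6 [-0.25  0.4   1.95  0.    0.79 -0.02] F [ 0.3  0.4 -0. ] w 87.9
```

```bash
python3 -m inch '[{"tx":0,"ty":0.15,"tz":3,"ax":0,"ay":0,"az":0,"jaw":1},{"tx":0,"ty":0,"tz":3,"ax":0,"ay":0,"az":0,"jaw":1},{"tx":0,"ty":0,"tz":2,"ax":0,"ay":0,"az":0,"jaw":1},{"tx":0,"ty":0,"tz":1.5,"ax":0,"ay":0,"az":0,"jaw":1},{"tx":0,"ty":0,"tz":0.4,"ax":0,"ay":0,"az":0,"jaw":1},{"tx":0,"ty":0,"tz":0,"ax":0,"ay":0,"az":0,"jaw":1},{"tx":0,"ty":0,"tz":0,"ax":0,"ay":0,"az":0,"jaw":1}]'; python3 -m inch '[{"tx":0,"ty":0,"tz":0,"ax":0,"ay":0,"az":0,"jaw":0},{"tx":0,"ty":0,"tz":0,"ax":0,"ay":0,"az":0,"jaw":0},{"tx":0,"ty":0,"tz":0,"ax":0,"ay":0,"az":0,"jaw":0},{"tx":0,"ty":0,"tz":0,"ax":0,"ay":0,"az":0,"jaw":0},{"tx":0,"ty":0,"tz":0,"ax":0,"ay":0,"az":0,"jaw":0},{"tx":0,"ty":0,"tz":0,"ax":0,"ay":0,"az":0,"jaw":0},{"tx":0,"ty":0,"tz":0,"ax":0,"ay":0,"az":0,"jaw":0},{"tx":0,"ty":0,"tz":0,"ax":0,"ay":0,"az":0,"jaw":0}]'
```

```text
t: 12.3
ee_pos: [494.9, -118.4, 25.9]
orientation: [3.12, -0.366, 0.002]
ft_force: [0.1, 0.1, -0.4]
width: 87.8
t: 13.3
ee_pos: [494.3, -118.3, 25.3]
orientation: [-3.12, 0.366, 0.0]
ft_force: [-0.4, 0.6, -0.0]
width: 26.2
```

```bash
python3 -m inch '[{"tx":0,"ty":0,"tz":-2,"ax":0,"ay":0,"az":0,"jaw":0},{"tx":0,"ty":0,"tz":-4,"ax":0,"ay":0,"az":0,"jaw":0},{"tx":0,"ty":0,"tz":-4,"ax":0,"ay":0,"az":0,"jaw":0},{"tx":0,"ty":0,"tz":0,"ax":0,"ay":0,"az":0,"jaw":0}]'; python3 -m inch '[{"tx":0,"ty":0,"tz":0,"ax":0,"ay":0,"az":-6.8,"jaw":0},{"tx":-0.4,"ty":-2.3,"tz":0,"ax":0,"ay":0,"az":0,"jaw":0},{"tx":-0.7,"ty":-4.3,"tz":0,"ax":0,"ay":0,"az":0,"jaw":0},{"tx":-0.8,"ty":-5,"tz":0,"ax":0,"ay":0,"az":0,"jaw":0},{"tx":-0.8,"ty":-5,"tz":0,"ax":0,"ay":0,"az":0,"jaw":0},{"tx":-0.7,"ty":-4.3,"tz":0,"ax":0,"ay":0,"az":0,"jaw":0},{"tx":-0.4,"ty":-2.4,"tz":0,"ax":0,"ay":0,"az":0,"jaw":0},{"tx":0,"ty":0,"tz":0,"ax":0,"ay":0,"az":0,"jaw":0},{"tx":0,"ty":0,"tz":0,"ax":0,"ay":0,"az":0,"jaw":0},{"tx":0,"ty":0,"tz":0,"ax":0,"ay":0,"az":0,"jaw":0},{"tx":0,"ty":0,"tz":0,"ax":0,"ay":0,"az":0,"jaw":0}]'; python3 - <<'E'
from h import *
plan(483.4,117.6,25.3,GY)
E
```

```text
t: 13.8
ee_pos: [496.3, -118.9, 128.0]
orientation: [3.119, -0.366, 0.009]
ft_force: [-0.7, -0.7, -0.5]
width: 26.6
t: 15.18
ee_pos: [483.4, 116.7, 125.2]
orientation: [3.136, -0.183, -0.0]
ft_force: [0.1, 0.1, -0.3]
width: 26.4
turn [ 0.   0.  -0.2] shift [-0.01 -0.09  9.99]
turn [  0.   -0.  179.8] shift [0.01 0.09 9.99]
t 15.18 pos [483.4 116.7 125.2] q6 [ 0.21  0.39  1.98 -0.    0.78  0.33] F [ 0.1  0.1 -0.3] w 26.4
```

```bash
python3 -m inch '[{"tx":0,"ty":-0.1,"tz":2,"ax":0,"ay":0,"az":0,"jaw":0},{"tx":0,"ty":0,"tz":3,"ax":0,"ay":0,"az":0,"jaw":0},{"tx":0,"ty":0,"tz":2,"ax":0,"ay":0,"az":0,"jaw":0},{"tx":0,"ty":0,"tz":1.5,"ax":0,"ay":0,"az":0,"jaw":0},{"tx":0,"ty":0,"tz":1,"ax":0,"ay":0,"az":0,"jaw":0},{"tx":0,"ty":0,"tz":0.4,"ax":0,"ay":0,"az":0,"jaw":0},{"tx":0,"ty":0,"tz":0,"ax":0,"ay":0,"az":0,"jaw":0},{"tx":0,"ty":0,"tz":0,"ax":0,"ay":0,"az":0,"jaw":0}]'
```

```text
t: 16.18
ee_pos: [483.8, 118.6, 26.8]
orientation: [-3.136, 0.181, -0.001]
ft_force: [-0.7, 0.1, -0.2]
width: 26.4
```

```bash
python3 -m inch '[{"tx":0,"ty":0,"tz":0.14,"ax":0,"ay":0,"az":0,"jaw":0},{"tx":0,"ty":0,"tz":0,"ax":0,"ay":0,"az":0,"jaw":0},{"tx":0,"ty":0,"tz":0,"ax":0,"ay":0,"az":0,"jaw":0}]'; python3 -m inch '[{"tx":0,"ty":0,"tz":0,"ax":0,"ay":0,"az":0,"jaw":0.6},{"tx":0,"ty":0,"tz":0,"ax":0,"ay":0,"az":0,"jaw":0.6},{"tx":0,"ty":0,"tz":0,"ax":0,"ay":0,"az":0,"jaw":0.6},{"tx":0,"ty":0,"tz":0,"ax":0,"ay":0,"az":0,"jaw":1},{"tx":0,"ty":0,"tz":-2,"ax":0,"ay":0,"az":0,"jaw":1},{"tx":0,"ty":0,"tz":-4,"ax":0,"ay":0,"az":0,"jaw":1},{"tx":0,"ty":0,"tz":-4,"ax":0,"ay":0,"az":0,"jaw":1},{"tx":0,"ty":0,"tz":0,"ax":0,"ay":0,"az":0,"jaw":1},{"tx":0,"ty":0,"tz":0,"ax":0,"ay":0,"az":0,"jaw":1}]'; python3 - <<'E'
from h import *
plan(480.5,-172,124.6,WY)
p,d=viewer.get_image("wrist");cv2.imwrite("pics/w6.png",p[:,:,::-1])
E
```

```text
t: 16.55
ee_pos: [483.8, 118.6, 25.2]
orientation: [-3.136, 0.181, -0.001]
ft_force: [-0.1, 0.6, 3.5]
width: 26.2
t: 17.68
ee_pos: [483.0, 118.4, 124.4]
orientation: [3.136, -0.181, -0.001]
ft_force: [-0.3, 0.3, -0.2]
width: 87.8
turn [0.  0.  6.8] shift [ 6.490e+00  2.831e+01 -2.000e-02]
turn [  -0.     0.  -173.2] shift [-6.490e+00 -2.831e+01 -2.000e-02]
t 17.68 pos [483.  118.4 124.4] q6 [0.22 0.39 1.98 0.   0.78 0.33] F [-0.3  0.3 -0.2] w 87.8
```

View pics/w6.png

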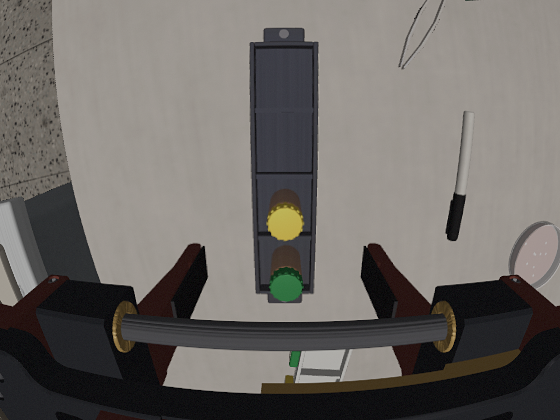

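Yellow (285,220) and green (285,285) both stand upright in their own bays. Next is red.

```bash
python3 -m inch '[{"tx":0,"ty":0,"tz":0,"ax":0,"ay":0,"az":6.8,"jaw":1},{"tx":0.7,"ty":3.3,"tz":0,"ax":0,"ay":0,"az":0,"jaw":1},{"tx":1.3,"ty":5.6,"tz":0,"ax":0,"ay":0,"az":0,"jaw":1},{"tx":1.3,"ty":5.6,"tz":0,"ax":0,"ay":0,"az":0,"jaw":1},{"tx":1.3,"ty":5.6,"tz":0,"ax":0,"ay":0,"az":0,"jaw":1},{"tx":1.2,"ty":5.0,"tz":0,"ax":0,"ay":0,"az":0,"jaw":1},{"tx":0.7,"ty":3.2,"tz":0,"ax":0,"ay":0,"az":0,"jaw":1},{"tx":0,"ty":0,"tz":0,"ax":0,"ay":0,"az":0,"jaw":1},{"tx":0,"ty":0,"tz":0,"ax":0,"ay":0,"az":0,"jaw":1},{"tx":0,"ty":0,"tz":0,"ax":0,"ay":0,"az":0,"jaw":1},{"tx":0,"ty":0,"tz":0,"ax":0,"ay":0,"az":0,"jaw":1}]'; python3 - <<'E'
from h import *
plan(480.5,-172,24.6,WY)
E
```

```text
t: 19.1
ee_pos: [481.2, -170.9, 124.8]
orientation: [-3.12, 0.364, 0.0]
ft_force: [-1.0, -0.0, 0.6]
width: 88.2
turn [-0.   0.   0.1] shift [-0.04  0.12 10.02]
turn [  -0.    -0.  -179.9] shift [ 0.04 -0.12 10.02]
t 19.1 pos [ 481.2 -170.9  124.8] q6 [-0.36  0.4   1.95  0.    0.79 -0.13] F [-1.  -0.   0.6] w 88.2
```

```bash
python3 -m inch '[{"tx":0,"ty":0.1,"tz":3,"ax":0,"ay":0,"az":0,"jaw":1},{"tx":0,"ty":0,"tz":3,"ax":0,"ay":0,"az":0,"jaw":1},{"tx":0,"ty":0,"tz":2,"ax":0,"ay":0,"az":0,"jaw":1},{"tx":0,"ty":0,"tz":1.5,"ax":0,"ay":0,"az":0,"jaw":1},{"tx":0,"ty":0,"tz":0.5,"ax":0,"ay":0,"az":0,"jaw":1},{"tx":0,"ty":0,"tz":0,"ax":0,"ay":0,"az":0,"jaw":1},{"tx":0,"ty":0,"tz":0,"ax":0,"ay":0,"az":0,"jaw":1}]'; python3 -m inch '[{"tx":0,"ty":0,"tz":0,"ax":0,"ay":0,"az":0,"jaw":0},{"tx":0,"ty":0,"tz":0,"ax":0,"ay":0,"az":0,"jaw":0},{"tx":0,"ty":0,"tz":0,"ax":0,"ay":0,"az":0,"jaw":0},{"tx":0,"ty":0,"tz":0,"ax":0,"ay":0,"az":0,"jaw":0},{"tx":0,"ty":0,"tz":0,"ax":0,"ay":0,"az":0,"jaw":0},{"tx":0,"ty":0,"tz":0,"ax":0,"ay":0,"az":0,"jaw":0},{"tx":0,"ty":0,"tz":0,"ax":0,"ay":0,"az":0,"jaw":0},{"tx":0,"ty":0,"tz":0,"ax":0,"ay":0,"az":0,"jaw":0}]'
```

```text
t: 19.98
ee_pos: [481.4, -173.0, 25.5]
orientation: [3.12, -0.366, 0.002]
ft_force: [0.2, 0.4, 0.4]
width: 87.8
t: 20.98
ee_pos: [480.9, -172.8, 24.8]
orientation: [-3.12, 0.366, 0.0]
ft_force: [-0.0, -0.3, -0.3]
width: 26.6
```

```bash
python3 -m inch '[{"tx":0,"ty":0,"tz":-2,"ax":0,"ay":0,"az":0,"jaw":0},{"tx":0,"ty":0,"tz":-4,"ax":0,"ay":0,"az":0,"jaw":0},{"tx":0,"ty":0,"tz":-4,"ax":0,"ay":0,"az":0,"jaw":0},{"tx":0,"ty":0,"tz":0,"ax":0,"ay":0,"az":0,"jaw":0}]'; python3 -m inch '[{"tx":0,"ty":0,"tz":0,"ax":0,"ay":0,"az":-6.9,"jaw":0},{"tx":-0.2,"ty":-2.3,"tz":0,"ax":0,"ay":0,"az":0,"jaw":0},{"tx":-0.4,"ty":-4.5,"tz":0,"ax":0,"ay":0,"az":0,"jaw":0},{"tx":-0.47,"ty":-5.3,"tz":0,"ax":0,"ay":0,"az":0,"jaw":0},{"tx":-0.47,"ty":-5.3,"tz":0,"ax":0,"ay":0,"az":0,"jaw":0},{"tx":-0.47,"ty":-5.3,"tz":0,"ax":0,"ay":0,"az":0,"jaw":0},{"tx":-0.47,"ty":-5.3,"tz":0,"ax":0,"ay":0,"az":0,"jaw":0},{"tx":-0.36,"ty":-4.3,"tz":0,"ax":0,"ay":0,"az":0,"jaw":0},{"tx":-0.2,"ty":-2.3,"tz":0,"ax":0,"ay":0,"az":0,"jaw":0},{"tx":0,"ty":0,"tz":0,"ax":0,"ay":0,"az":0,"jaw":0},{"tx":0,"ty":0,"tz":0,"ax":0,"ay":0,"az":0,"jaw":0},{"tx":0,"ty":0,"tz":0,"ax":0,"ay":0,"az":0,"jaw":0}]'; python3 - <<'E'
from h import *
plan(489.8,173.2,24.8,GY)
E
```

```text
t: 21.48
ee_pos: [482.9, -173.6, 127.6]
orientation: [3.119, -0.366, 0.009]
ft_force: [-0.3, 0.4, -0.5]
width: 26.2
t: 22.98
ee_pos: [489.6, 173.3, 124.5]
orientation: [3.136, -0.18, -0.001]
ft_force: [-0.8, -0.7, -0.6]
width: 26.5
turn [ 0.  0. -0.] shift [0.02 0.01 9.97]
turn [ 1.0e-01 -0.0e+00  1.8e+02] shift [-0.02 -0.01  9.97]
t 22.98 pos [489.6 173.3 124.5] q6 [ 0.32  0.41  1.93 -0.    0.8   0.43] F [-0.8 -0.7 -0.6] w 26.5
```

```bash
python3 -m inch '[{"tx":0,"ty":0,"tz":2,"ax":0,"ay":0,"az":0,"jaw":0},{"tx":0,"ty":0,"tz":3,"ax":0,"ay":0,"az":0,"jaw":0},{"tx":0,"ty":0,"tz":2,"ax":0,"ay":0,"az":0,"jaw":0},{"tx":0,"ty":0,"tz":1.5,"ax":0,"ay":0,"az":0,"jaw":0},{"tx":0,"ty":0,"tz":1,"ax":0,"ay":0,"az":0,"jaw":0},{"tx":0,"ty":0,"tz":0.4,"ax":0,"ay":0,"az":0,"jaw":0},{"tx":0,"ty":0,"tz":0,"ax":0,"ay":0,"az":0,"jaw":0},{"tx":0,"ty":0,"tz":0,"ax":0,"ay":0,"az":0,"jaw":0}]'
```

```text
t: 23.98
ee_pos: [490.2, 174.5, 26.4]
orientation: [-3.136, 0.178, -0.001]
ft_force: [0.5, -0.4, -0.8]
width: 26.5
```

```bash
python3 -m inch '[{"tx":0,"ty":0,"tz":0.14,"ax":0,"ay":0,"az":0,"jaw":0},{"tx":0,"ty":0,"tz":0,"ax":0,"ay":0,"az":0,"jaw":0},{"tx":0,"ty":0,"tz":0,"ax":0,"ay":0,"az":0,"jaw":0}]'; python3 -m inch '[{"tx":0,"ty":0,"tz":0,"ax":0,"ay":0,"az":0,"jaw":0.6},{"tx":0,"ty":0,"tz":0,"ax":0,"ay":0,"az":0,"jaw":0.6},{"tx":0,"ty":0,"tz":0,"ax":0,"ay":0,"az":0,"jaw":0.6},{"tx":0,"ty":0,"tz":0,"ax":0,"ay":0,"az":0,"jaw":1},{"tx":0,"ty":0,"tz":-2,"ax":0,"ay":0,"az":0,"jaw":1},{"tx":0,"ty":0,"tz":-4,"ax":0,"ay":0,"az":0,"jaw":1},{"tx":0,"ty":0,"tz":-4,"ax":0,"ay":0,"az":0,"jaw":1},{"tx":0,"ty":0,"tz":0,"ax":0,"ay":0,"az":0,"jaw":1},{"tx":0,"ty":0,"tz":0,"ax":0,"ay":0,"az":0,"jaw":1}]'; python3 - <<'E'
from h import *
plan(468,-227,124.6,WY)
p,d=viewer.get_image("wrist");cv2.imwrite("pics/w7.png",p[:,:,::-1])
E
```

```text
t: 24.35
ee_pos: [490.2, 174.5, 24.8]
orientation: [-3.136, 0.178, -0.001]
ft_force: [0.5, 0.1, 3.6]
width: 26.6
t: 25.48
ee_pos: [489.4, 174.2, 124.0]
orientation: [3.136, -0.178, -0.001]
ft_force: [-0.6, 0.7, -0.0]
width: 87.9
turn [0.  0.  6.9] shift [ 7.22 39.52 -0.06]
turn [  -0.     0.  -173.1] shift [ -7.22 -39.52  -0.06]
t 25.48 pos [489.4 174.2 124. ] q6 [0.32 0.41 1.93 0.   0.8  0.43] F [-0.6  0.7 -0. ] w 87.9
```

View pics/w7.png

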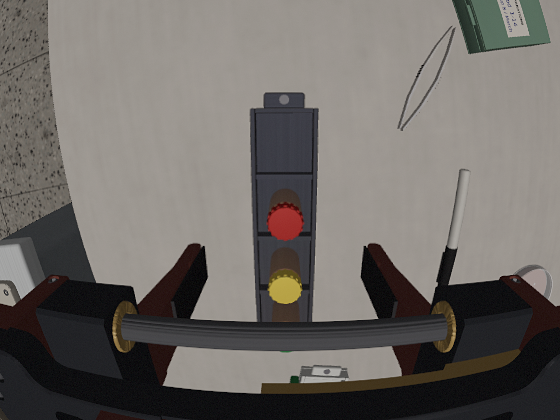

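Red stands upright in its bay at (285,220), with one bay left at (284,140). Last is blue.

```bash
python3 -m inch '[{"tx":0,"ty":0,"tz":0,"ax":0,"ay":0,"az":6.9,"jaw":1},{"tx":0.5,"ty":3,"tz":0,"ax":0,"ay":0,"az":0,"jaw":1},{"tx":1.03,"ty":5.6,"tz":0,"ax":0,"ay":0,"az":0,"jaw":1},{"tx":1.03,"ty":5.6,"tz":0,"ax":0,"ay":0,"az":0,"jaw":1},{"tx":1.03,"ty":5.6,"tz":0,"ax":0,"ay":0,"az":0,"jaw":1},{"tx":1.03,"ty":5.6,"tz":0,"ax":0,"ay":0,"az":0,"jaw":1},{"tx":1.03,"ty":5.6,"tz":0,"ax":0,"ay":0,"az":0,"jaw":1},{"tx":1.03,"ty":5.6,"tz":0,"ax":0,"ay":0,"az":0,"jaw":1},{"tx":0.5,"ty":2.9,"tz":0,"ax":0,"ay":0,"az":0,"jaw":1},{"tx":0,"ty":0,"tz":0,"ax":0,"ay":0,"az":0,"jaw":1},{"tx":0,"ty":0,"tz":0,"ax":0,"ay":0,"az":0,"jaw":1},{"tx":0,"ty":0,"tz":0,"ax":0,"ay":0,"az":0,"jaw":1}]'; python3 - <<'E'
from h import *
plan(468,-227,24.6,WY)
E
```

```text
t: 27.02
ee_pos: [467.9, -225.1, 124.0]
orientation: [-3.12, 0.364, 0.002]
ft_force: [-0.5, -0.3, -0.5]
width: 87.6
turn [-0.   0.1  0.1] shift [0.05 0.18 9.94]
turn [-1.000e-01 -0.000e+00 -1.799e+02] shift [-0.05 -0.18  9.94]
t 27.02 pos [ 467.9 -225.1  124. ] q6 [-0.47  0.41  1.93  0.    0.8  -0.24] F [-0.5 -0.3 -0.5] w 87.6
```

```bash
python3 -m inch '[{"tx":0,"ty":0.1,"tz":3,"ax":0,"ay":0,"az":0,"jaw":1},{"tx":0,"ty":0,"tz":3,"ax":0,"ay":0,"az":0,"jaw":1},{"tx":0,"ty":0,"tz":2,"ax":0,"ay":0,"az":0,"jaw":1},{"tx":0,"ty":0,"tz":1.5,"ax":0,"ay":0,"az":0,"jaw":1},{"tx":0,"ty":0,"tz":0.4,"ax":0,"ay":0,"az":0,"jaw":1},{"tx":0,"ty":0,"tz":0,"ax":0,"ay":0,"az":0,"jaw":1},{"tx":0,"ty":0,"tz":0,"ax":0,"ay":0,"az":0,"jaw":1}]'; python3 -m inch '[{"tx":0,"ty":0,"tz":0,"ax":0,"ay":0,"az":0,"jaw":0},{"tx":0,"ty":0,"tz":0,"ax":0,"ay":0,"az":0,"jaw":0},{"tx":0,"ty":0,"tz":0,"ax":0,"ay":0,"az":0,"jaw":0},{"tx":0,"ty":0,"tz":0,"ax":0,"ay":0,"az":0,"jaw":0},{"tx":0,"ty":0,"tz":0,"ax":0,"ay":0,"az":0,"jaw":0},{"tx":0,"ty":0,"tz":0,"ax":0,"ay":0,"az":0,"jaw":0},{"tx":0,"ty":0,"tz":0,"ax":0,"ay":0,"az":0,"jaw":0},{"tx":0,"ty":0,"tz":0,"ax":0,"ay":0,"az":0,"jaw":0}]'
```

```text
t: 27.9
ee_pos: [468.4, -227.7, 26.1]
orientation: [3.12, -0.366, 0.002]
ft_force: [-0.4, -0.3, -0.8]
width: 87.6
t: 28.9
ee_pos: [467.9, -227.5, 25.5]
orientation: [-3.12, 0.366, 0.0]
ft_force: [0.1, 0.3, -0.5]
width: 26.6
```

```bash
python3 -m inch '[{"tx":0,"ty":0,"tz":-2,"ax":0,"ay":0,"az":0,"jaw":0},{"tx":0,"ty":0,"tz":-4,"ax":0,"ay":0,"az":0,"jaw":0},{"tx":0,"ty":0,"tz":-4,"ax":0,"ay":0,"az":0,"jaw":0},{"tx":0,"ty":0,"tz":0,"ax":0,"ay":0,"az":0,"jaw":0}]'; python3 -m inch '[{"tx":0,"ty":0,"tz":0,"ax":0,"ay":0,"az":-6.9,"jaw":0},{"tx":-0.15,"ty":-2.8,"tz":0,"ax":0,"ay":0,"az":0,"jaw":0},{"tx":-0.3,"ty":-5.7,"tz":0,"ax":0,"ay":0,"az":0,"jaw":0},{"tx":-0.3,"ty":-5.7,"tz":0,"ax":0,"ay":0,"az":0,"jaw":0},{"tx":-0.3,"ty":-5.7,"tz":0,"ax":0,"ay":0,"az":0,"jaw":0},{"tx":-0.3,"ty":-5.7,"tz":0,"ax":0,"ay":0,"az":0,"jaw":0},{"tx":-0.3,"ty":-5.7,"tz":0,"ax":0,"ay":0,"az":0,"jaw":0},{"tx":-0.3,"ty":-5.7,"tz":0,"ax":0,"ay":0,"az":0,"jaw":0},{"tx":-0.3,"ty":-5.7,"tz":0,"ax":0,"ay":0,"az":0,"jaw":0},{"tx":-0.13,"ty":-2.9,"tz":0,"ax":0,"ay":0,"az":0,"jaw":0},{"tx":0,"ty":0,"tz":0,"ax":0,"ay":0,"az":0,"jaw":0},{"tx":0,"ty":0,"tz":0,"ax":0,"ay":0,"az":0,"jaw":0}]'; python3 -m inch '[{"tx":0,"ty":0,"tz":0,"ax":0,"ay":0,"az":0,"jaw":0},{"tx":0,"ty":0,"tz":0,"ax":0,"ay":0,"az":0,"jaw":0}]';  python3 - <<'E'
from h import *
plan(496.1,228.9,25.5,GY)
E
```

```text
t: 29.4
ee_pos: [469.8, -228.4, 128.2]
orientation: [3.118, -0.366, 0.009]
ft_force: [-0.1, -0.6, -0.5]
width: 26.7
t: 30.9
ee_pos: [495.0, 227.3, 124.5]
orientation: [3.135, -0.178, -0.003]
ft_force: [1.0, -0.1, -1.0]
width: 26.2
t: 31.15
ee_pos: [495.9, 227.2, 125.4]
orientation: [3.136, -0.18, -0.0]
ft_force: [-0.5, -1.0, 0.1]
width: 26.5
turn [ 0.   0.  -0.1] shift [ 0.   -0.17  9.99]
turn [  0.   -0.  179.9] shift [-0.    0.17  9.99]
t 31.15 pos [495.9 227.2 125.4] q6 [ 0.41  0.44  1.87 -0.    0.83  0.52] F [-0.5 -1.   0.1] w 26.5
```

```bash
python3 -m inch '[{"tx":0,"ty":-0.1,"tz":2,"ax":0,"ay":0,"az":0,"jaw":0},{"tx":0,"ty":0,"tz":3,"ax":0,"ay":0,"az":0,"jaw":0},{"tx":0,"ty":0,"tz":2,"ax":0,"ay":0,"az":0,"jaw":0},{"tx":0,"ty":0,"tz":1.5,"ax":0,"ay":0,"az":0,"jaw":0},{"tx":0,"ty":0,"tz":1,"ax":0,"ay":0,"az":0,"jaw":0},{"tx":0,"ty":0,"tz":0.4,"ax":0,"ay":0,"az":0,"jaw":0},{"tx":0,"ty":0,"tz":0,"ax":0,"ay":0,"az":0,"jaw":0},{"tx":0,"ty":0,"tz":0,"ax":0,"ay":0,"az":0,"jaw":0}]'
```

```text
t: 32.15
ee_pos: [496.4, 229.5, 27.0]
orientation: [-3.136, 0.178, -0.001]
ft_force: [0.0, 0.5, -1.3]
width: 26.6
```

```bash
python3 -m inch '[{"tx":0,"ty":0,"tz":0.14,"ax":0,"ay":0,"az":0,"jaw":0},{"tx":0,"ty":0,"tz":0,"ax":0,"ay":0,"az":0,"jaw":0},{"tx":0,"ty":0,"tz":0,"ax":0,"ay":0,"az":0,"jaw":0}]'; python3 -m inch '[{"tx":0,"ty":0,"tz":0,"ax":0,"ay":0,"az":0,"jaw":0.6},{"tx":0,"ty":0,"tz":0,"ax":0,"ay":0,"az":0,"jaw":0.6},{"tx":0,"ty":0,"tz":0,"ax":0,"ay":0,"az":0,"jaw":0.6},{"tx":0,"ty":0,"tz":0,"ax":0,"ay":0,"az":0,"jaw":1},{"tx":0,"ty":0,"tz":-2,"ax":0,"ay":0,"az":0,"jaw":1},{"tx":0,"ty":0,"tz":-4,"ax":0,"ay":0,"az":0,"jaw":1},{"tx":0,"ty":0,"tz":-4,"ax":0,"ay":0,"az":0,"jaw":1},{"tx":0,"ty":4,"tz":-3,"ax":0,"ay":0,"az":0,"jaw":1},{"tx":0,"ty":-4,"tz":-3,"ax":0,"ay":0,"az":0,"jaw":1},{"tx":0,"ty":0,"tz":0,"ax":0,"ay":0,"az":0,"jaw":1}]'; python3 -m inch '[{"tx":0,"ty":5,"tz":0,"ax":0,"ay":0,"az":0,"jaw":1},{"tx":0,"ty":5,"tz":0,"ax":0,"ay":0,"az":0,"jaw":1},{"tx":0,"ty":5,"tz":0,"ax":0,"ay":0,"az":0,"jaw":1},{"tx":0,"ty":5,"tz":0,"ax":0,"ay":0,"az":0,"jaw":1},{"tx":0,"ty":5,"tz":0,"ax":0,"ay":0,"az":0,"jaw":1},{"tx":0,"ty":0,"tz":0,"ax":0,"ay":0,"az":0,"jaw":1},{"tx":0,"ty":0,"tz":0,"ax":0,"ay":0,"az":0,"jaw":1},{"tx":0,"ty":0,"tz":0,"ax":0,"ay":0,"az":0,"jaw":1}]'; python3 - <<'E'
from h import *
for c in("wrist","side"):
    p,d=viewer.get_image(c);cv2.imwrite(f"pics/f_{c}.png",p[:,:,::-1])
cv2.imwrite("pics/f_side_crop.png",cv2.resize(p[100:320,180:340,::-1],None,fx=2.7,fy=2.7))
E
```

```text
t: 32.52
ee_pos: [496.3, 229.4, 25.4]
orientation: [-3.136, 0.178, -0.001]
ft_force: [-0.1, -0.0, 2.3]
width: 26.4
t: 33.78
ee_pos: [498.0, 231.0, 187.7]
orientation: [-3.134, 0.177, -0.008]
ft_force: [-0.8, -0.4, -0.2]
width: 88.0
t: 34.78
ee_pos: [467.6, -18.2, 184.7]
orientation: [-3.137, 0.175, 0.001]
ft_force: [0.9, -0.4, 0.2]
width: 87.7
```

View pics/f_wrist.png

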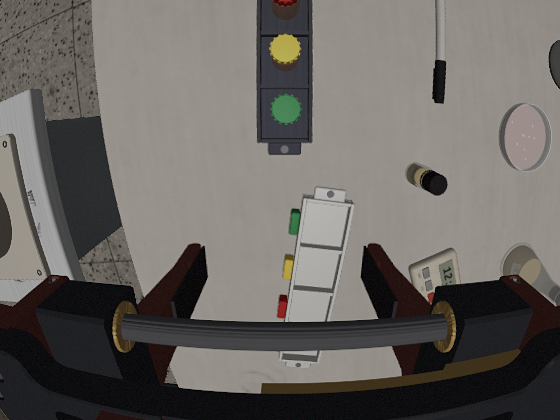

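View pics/f_side_crop.png

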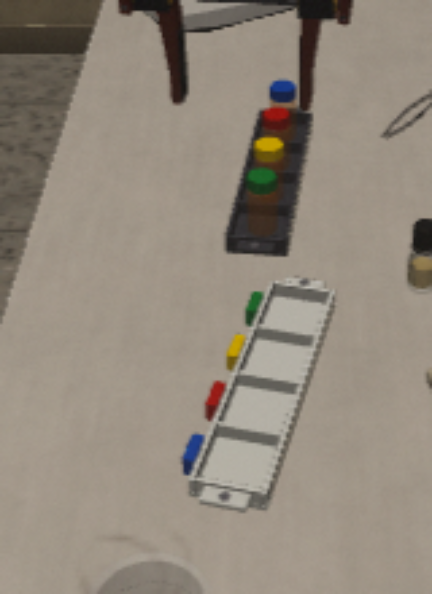

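All four appear upright in the side crop. Before handing in, I'll check the blue vial's position in numbers.

```bash
python3 - <<'E'
from h import *
p,d=viewer.get_image("side");hsv=cv2.cvtColor(p,cv2.COLOR_RGB2HSV)
for col,h0 in dict(blue=110,red=0,yellow=27,green=65).items():
    for m in masks_of("side",col+"_vial")[:1]:
        dh=np.abs((hsv[...,0].astype(int)-h0+90)%180-90)
        k=m["pixels"]&(dh<14)&(hsv[...,1]>120)
        uv=np.argwhere(k)[:,::-1].mean(0);print(col,round(m["score"],2),k.sum(),uv.round(1),ray_plane("side",uv,57).round(1))
g=np.array([486.6,145.4]);print([(n,(g+s*GY).round(1).tolist()) for n,s in zip(("blue","red","yellow","green"),(84,28,-28,-84))])
E
```

```text
blue 0.6 56 [284.3 133.6] [[496.4 224.8  57. ]]
red 0.5 92 [282.8 145.9] [[493.  159.1  57. ]]
yellow 0.58 93 [279.  155.4] [[484.  112.9  57. ]]
green 0.58 73 [276.6 166.5] [[479.   62.1  57. ]]
[('blue', [496.1, 228.9]), ('red', [489.8, 173.2]), ('yellow', [483.4, 117.6]), ('green', [477.1, 61.9])]
```

Red's number is about 14 mm off, probably because amber body pixels were counted as cap. One close look will settle it.

```bash
python3 -m inch '[{"tx":0,"ty":-5,"tz":0,"ax":0,"ay":0,"az":0,"jaw":1},{"tx":0,"ty":-5,"tz":0,"ax":0,"ay":0,"az":0,"jaw":1},{"tx":0,"ty":-3,"tz":0,"ax":0,"ay":0,"az":0,"jaw":1},{"tx":0,"ty":0,"tz":0,"ax":0,"ay":0,"az":0,"jaw":1},{"tx":0,"ty":0,"tz":0,"ax":0,"ay":0,"az":0,"jaw":1}]'; python3 - <<'E'
from h import *
p,d=viewer.get_image("wrist");cv2.imwrite("pics/f2.png",p[:,:,::-1])
E
```

```text
t: 35.75
ee_pos: [482.1, 109.5, 184.9]
orientation: [3.136, -0.177, -0.001]
ft_force: [0.4, 0.9, -0.0]
width: 88.2
```

View pics/f2.png

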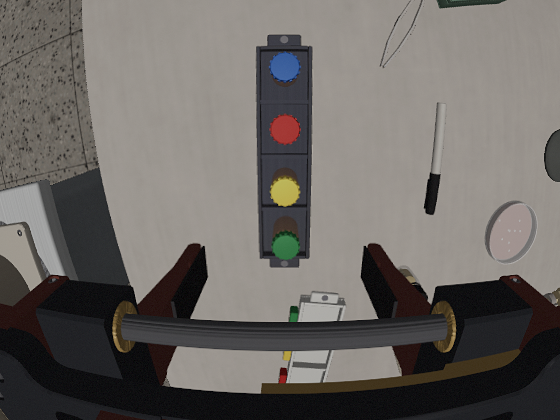

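The close view shows blue (285,67), red (285,129), yellow (285,192) and green (287,247), evenly spaced, upright and each in its own bay. The gripper is open and well above them, so I'm handing in.

```bash
python3 -c "
from workcell import ctrl
print(ctrl.close_job())"
```

```text
the job is handed in; nothing more can be done
None
```

All four amber vials now stand upright and released in the grey rack in reverse order. From the robot's right to left they are green, yellow, red and blue. I handed the job in at about 36 s of the 99 s allowed.

- **Placement:** at each set-down the reported force was 2–4 N, at the same height as the grasp, so each vial was on the bay floor when released.
- **Final look:** the last wrist picture shows all four evenly spaced, each in its own bay, with the gripper open about 185 mm above the bench.
- **One check disagreed:** the side camera put the red cap about 14 mm from its bay centre. I put this down to amber body pixels being counted as cap. The close wrist view shows red centred in its bay. The other three agreed with their bays to within about 5 mm.

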